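# Lay a standing batten down and load it in the sawing board

## Robot

A 6-joint arm with a two-finger parallel gripper is mounted at the origin on the work surface; the furniture and walls round the work are solid. World frame = base frame: x ahead of the robot, y to its left, z up, the work surface at z = 0. Lengths are in m, angles in rad, forces in N, time in s.
With the tool pointing down it reaches from about 0.25 to 0.725 m from the base axis. Payload 4 kg.
Tool frame: the origin (TCP) lies on the front face of the gripper's body, between the roots of the fingers; the fingertips stand 73 mm ahead of it and the grasp point (between the pads) lies 54 mm ahead of it; z points along the fingers, y is the line along which they close (so a half turn about z gives the same grasp; the last joint's range is limited). The gripper opens to 85 mm and grips with 20 to 120 N. Pads are 22 mm wide; open, the fingers measure 114 mm over their backs; the gripper's body (76 mm by 85 mm) begins 54 mm behind the grasp point. The pads swing forward as they close: fully open they stand 13 mm farther back than shut.
Start: joints at [-1.281, 0.241, 0.005, 1.335, 0, 1.571], TCP at [0.143, -0.479, 0.304] pointing down, gripper open.
Joint ranges: [-2.72, 2.72], [-1.05, 1.87], [-1.09, 1.28], [-1.99, 2.15], [-1.42, 1.44], [-3.14, 3.14]. Speed limits (rad/s): [2.79, 2.79, 3.14, 3.14, 3.14, 3.14].

## Interface

Orientations are given as a unit quaternion [x, y, z, w].
In Python, from workcell import bot gives the robot as it stands. The module is installed in compiled form; this text tells all that it offers.
- The arm moves only by the tool step_arm, never from a script. Its argument "rows" is a list of rows, each a list of 2 entries, a list of its own where there are three numbers: the shift along the tool's x, y, z in mm, then the turn about the tool's z in degrees. A call has 1 to 12 rows; each row is the pose to reach, as a shift and turn from the pose commanded when the call began, along the tool's axes at that moment; what a row does not reach only later rows make up. A row lasts 1/8 s, in which the tool goes at most 62.5 mm and 10.7 degrees, less where a joint would pass 70% of its speed; a pose out of reach is approached as far as the arm can. A call with a gripper value outside its range is refused whole. "claw" is the gripper's target within -1 to 1 (shut at 1, half-way at 0, fully open at -1), set as the call begins (left out, the last holds). The fingers move at their own pace and stop on an object; the grip force is fixed at half the most. Time passes only in rows, so rows that repeat a pose let the fingers close. It gives the time, the measured TCP pose, the force, the opening and the grip force at its end, in the units of the state.
- bot.get_obs(): the state, without advancing time (a new reading comes with each control period).
- bot.camera(name): name is "scene" or "top" or "wrist"; returns (picture, depth): 480x640x3 uint8, red, green, blue; 480x640 float32, m along the optical axis (not along the pixel's ray), 0 where there is no reading.
- bot.camera_params(name): a dict with "fx", "fy", "cx", "cy" (pixels), "pose" (4x4, takes a point from camera to world coordinates). Camera axes: x right, y up, looking along -z (the intrinsics and any distortion apply to the point x, -y, -z); pixel columns grow to the right and rows downward; lengths in m; the calibration is good to about 2 mm. A picture is of the moment at which its call begins: read the wrist's pose just before it. camera_params takes no time and is no camera call; for the wrist camera it gives the pose at the moment of the call.
- bot.job_done(): hands the job in; it is judged then, once.
Trained networks look in the newest picture that a camera, given by its name, has taken for a name from the list of things; names that differ only in an ending like _2 or _b are one class to them, and where a whole thing is asked for, a point or a joint stands for the part that bears it (a point fixed in the world has none). Each returns a list of dicts, best first, with "score" (0 to 1); they miss things now and then, are a little off and sometimes report something else, mostly with a low value. They report only what shows in the picture. A call takes as long as a camera call. They do not tell look-alikes from the thing itself.
- bot.trace(target, camera): "pixels" (480x640 bool, what is visible of it) and "uv" ([column, row] in pixels, amid what is visible of it).
The state is a dict: "clock": time; "joint_pos": joint angles; "joint_vel": joint speeds; "tau": joint torques, N m; "eef_pos": TCP position; "tool_rot": TCP orientation; "ft_force": force on the tool from outside, world axes, zero at the start; "ft_torque": the same for the moment, N m; "grip_width": finger opening in m; "grasp_force": force on a finger pad.
Only numpy, scipy, OpenCV 4.12 (cv2) and the standard library are available. Lean on these libraries where they do the work, as an engineer would, in place of code of your own. Each camera call takes 0.05 s, during which the arm holds its last target. There are 200 camera calls.

## Task

Get the wooden batten ready for sawing. Lift it out of the stand by its upper end, set it upright on the cork mat and let go, push it over near its top, without gripping it, so that it lies along the mat, and then take it by its middle, carry it level to the sawing board and leave it there lying flat, snug against both the fence and the end stop. Leave the other things on the bench alone.

Things in the scene. Friction and masses are not known exactly. Their poses are not given: they have to be found in the camera images.
- batten_mid (a point): centre of the batten: plain light wooden bar, 30 x 30 x 240 mm, about 0.14 kg, loose. Its y axis runs along its length (120 mm either way from this point); x and z are square to its sides. At the start it stands on end, y up, with about 4 mm of play in the stand's square well. On the mat it stands by itself and falls over once it leans more than 7 degrees
- batten: the same batten; this origin lies on the middle of one long side face, 15 mm from its centre (use batten_mid instead)
- stand_well (a point): centre of the floor of the stand's well. The stand is a fixed wooden block, 100 x 120 x 75 mm (x, y, z); the well is 39 mm square, 60 mm deep, its floor 15 mm above the bench: the batten must rise 60 mm to be clear. The block's middle lies 20 mm from here along +y; two dowels stand 56 mm along +y and 26 mm to either side, tops up to 155 mm above the bench
- mat_top (a point): centre of the upper face of the cork mat: fixed, 120 mm along its x, 320 mm along its y, 5 mm thick, z up; it lies on the bench
- saw_board: sawing board, fixed: plywood base 300 (x) x 125 (y) x 15 mm; origin mid-underside. Dark fence, 25 mm thick, 28 mm high above the base, along the -y edge, inner face at y = -35 mm, in two pieces with a 110 mm gap in the middle (x = -55 to 55 mm) for fingers. Dark end stop of the same height at the +x end, inner face at x = 122 mm. Other sides open; the batten lies along x
- seat (a point): where the batten's centre comes when it is fully home against fence and end stop: at x = 2, y = -20, z = 30 mm of the sawing board, same axes
- carton: bystander: small screw carton, 61 x 90 mm, 55 mm high; origin under its centre
- tape_measure: bystander: yellow tape measure, 38 x 87 x 73 mm; origin under its centre
There are look-alikes about, which are no part of the job. There is more than one size of the batten; the job needs the largest.

How it is judged:
On the way, in this order (a step that is already met when the one before it is completed fails the run):
1. the batten stands upright on the mat by itself, let go (angle between batten_mid's own y axis and vertical below 0.08 rad and z of batten_mid in the frame of mat_top between 0.11 and 0.13 m and x of batten_mid in the frame of mat_top between -0.06 and 0.06 m and y of batten_mid in the frame of mat_top between -0.16 and 0.16 m and contact force between the fingers and batten below 0.3 N and linear speed of batten below 0.05 m/s and angular speed of batten below 0.4 rad/s), for 0.2 s.
2. the batten lies along the mat, pushed over and let go (angle between batten_mid's own y axis and vertical between 1.5 and 1.64 rad and z of batten_mid in the frame of mat_top between 0.005 and 0.025 m and angle between the y axis of batten_mid and the y axis of mat_top, either way round below 0.5 rad and x of batten_mid in the frame of mat_top between -0.06 and 0.06 m and y of batten_mid in the frame of mat_top between -0.16 and 0.16 m and contact force between the fingers and batten below 0.3 N and linear speed of batten below 0.02 m/s and angular speed of batten below 0.15 rad/s), for 0.2 s.
At the end, for the whole second after the job is handed in: The batten lies flat on the sawing board, its centre within 4 mm of home against fence and end stop, in line with the fence within 2 degrees, at rest and let go (angle between the y axis of batten_mid and the x axis of seat, either way round below 0.035 rad and x of batten_mid in the frame of seat between -0.004 and 0.004 m and y of batten_mid in the frame of seat between -0.004 and 0.004 m and z of batten_mid in the frame of seat between -0.004 and 0.004 m and contact force between the fingers and batten below 0.3 N and linear speed of batten below 0.02 m/s and angular speed of batten below 0.15 rad/s); the robot touches nothing.
It fails at once if the batten is tilted in the grip in place of being pushed over or carried level (more than 20 degrees off upright and off level with over 15 N from the fingers) (angle between batten_mid's own y axis and vertical between 0.35 and 1.22 rad and contact force between the fingers and batten above 15 N).
It fails at once if a bystander is moved by more than 20 mm (distance of any of carton, tape_measure from where it was at the start of the episode above 0.02 m).
It also fails if it takes over 61 s, if anything falls off the work surface, if the arm or the gripper's body presses on something with over 40 N, if the wrist force passes 120 N, or if a joint passes its speed limit or range.

## Working session

There is one attempt and no reset: what is moved stays moved. The work goes in short steps, Python scripts to look and compute and a tool call to move; the robot and the scene stay as the last step left them, time stands still between calls to the robot, and variables do not carry over. Pictures are saved under pics/ and viewed, at most 10 in all, crops included, and the job is handed in when it is done.

Besides the shell and the picture viewer there is one more tool, called after "Request:" in YAML: its name, and indented under it one key for each argument. step_arm: Moves the arm, as the interface text tells. Its arguments: {"type":"object","properties":{"rows":{"type":"array"},"claw":{"type":"number"}},"required":["rows"]}

```bash
mkdir -p pics; cat > h.py <<'E'
import numpy as np, cv2
from workcell import bot
from scipy.spatial.transform import Rotation as R
def world(cam,depth,mask,P=None):
    P=P or bot.camera_params(cam); T=np.array(P["pose"])
    v,u=np.nonzero(mask&(depth>0)); d=depth[v,u]
    p=np.c_[(u-P["cx"])/P["fx"]*d,-(v-P["cy"])/P["fy"]*d,-d]
    return p@T[:3,:3].T+T[:3,3]
def pix(cam,p):
    P=bot.camera_params(cam);T=np.array(P["pose"]);q=(np.asarray(p)-T[:3,3])@T[:3,:3]
    return q[...,0]/-q[...,2]*P["fx"]+P["cx"], -q[...,1]/-q[...,2]*P["fy"]+P["cy"]
E
cat > a.py <<'E'
from h import *
o=bot.get_obs();print(o["clock"],o["eef_pos"],o["tool_rot"],o["grip_width"])
ims=[]
for c in("scene","top"):
    im,d=bot.camera(c);np.save(f"{c}_d.npy",d);np.save(f"{c}.npy",im);ims.append(im)
    P=bot.camera_params(c);print(c,{k:v for k,v in P.items()})
    for n in("batten_mid","saw_board","carton","tape_measure","stand_well","mat_top"):
        try: L=bot.trace(n,c)
        except Exception as e: print(n,e);continue
        for r in L[:4]:
            p=world(c,d,r["pixels"])
            if len(p)<10: continue
            print(c,n,round(r["score"],2),np.round(r["uv"]),len(p),np.round(np.percentile(p,[3,50,97],axis=0),3).tolist())
for c,i in zip(("scene","top"),ims): cv2.imwrite(f"pics/{c}0.png",i[...,::-1])
E
python3 a.py
```

```text
0.0 [ 0.1427391  -0.47870783  0.30304071] [ 9.89522685e-01  1.44373943e-01 -1.49469819e-04 -9.98507138e-04] 0.08546980794149449
scene {'fx': 444.6450986855686, 'fy': 444.6450986855686, 'cx': 323.48412273330996, 'cy': 237.50810835246727, 'pose': array([[-0.76121132,  0.28396643, -0.58302692, -0.16389919],
       [-0.64832851, -0.31232047,  0.69435298,  0.75238024],
       [ 0.0150817 ,  0.90654233,  0.42184541,  0.56150842],
       [ 0.        ,  0.        ,  0.        ,  1.        ]])}
scene batten_mid 0.87 [261. 268.] 2123 [[0.366, 0.269, 0.074], [0.369, 0.292, 0.172], [0.396, 0.298, 0.254]]
scene batten_mid 0.57 [225. 272.] 546 [[0.473, 0.267, 0.05], [0.482, 0.286, 0.126], [0.491, 0.292, 0.165]]
scene carton 0.57 [357. 230.] 755 [[0.524, -0.302, 0.002], [0.538, -0.236, 0.038], [0.581, -0.215, 0.056]]
scene tape_measure 0.73 [330. 287.] 814 [[0.357, 0.054, 0.01], [0.368, 0.104, 0.049], [0.39, 0.124, 0.072]]
scene stand_well 0.77 [251. 328.] 3507 [[0.329, 0.25, 0.006], [0.357, 0.325, 0.072], [0.433, 0.363, 0.126]]
scene mat_top 0.56 [313. 271.] 2430 [[0.422, -0.163, 0.002], [0.488, -
[... 857 characters left out ...]
74, 0.011], [0.408, -0.344, 0.016], [0.483, -0.206, 0.045]]
top carton 0.73 [439. 204.] 1257 [[0.527, -0.303, 0.011], [0.552, -0.259, 0.054], [0.584, -0.218, 0.059]]
top tape_measure 0.58 [291. 280.] 615 [[0.361, 0.044, 0.006], [0.38, 0.08, 0.067], [0.4, 0.116, 0.075]]
top tape_measure 0.28 [477. 269.] 7309 [[0.33, -0.476, 0.008], [0.407, -0.345, 0.016], [0.485, -0.205, 0.045]]
top stand_well 0.94 [199. 288.] 2151 [[0.335, 0.237, 0.011], [0.372, 0.286, 0.074], [0.434, 0.357, 0.109]]
top stand_well 0.56 [439. 204.] 1290 [[0.527, -0.305, 0.01], [0.551, -0.259, 0.054], [0.584, -0.218, 0.059]]
top mat_top 0.76 [336. 238.] 6745 [[0.427, -0.168, 0.0], [0.489, -0.019, 0.005], [0.552, 0.129, 0.009]]
```

View pics/top0.png

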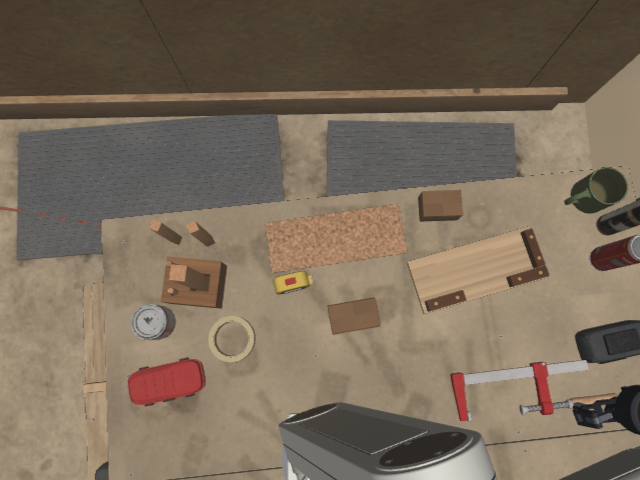

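View pics/scene0.png

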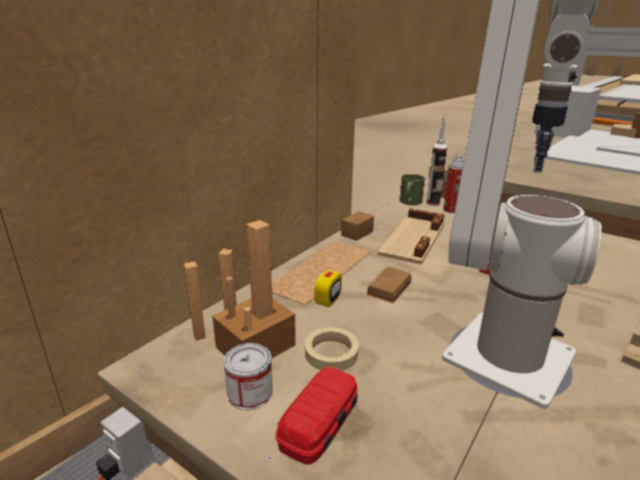

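```bash
cat > b.py <<'E'
from h import *
# top surfaces from the stored top view
d=np.load("top_d.npy"); P=bot.camera_params("top")
full=np.ones_like(d,bool); p=world("top",d,full)
def rect(name,box,z0,z1):
    m=(p[:,0]>box[0])&(p[:,0]<box[1])&(p[:,1]>box[2])&(p[:,1]<box[3])&(p[:,2]>z0)&(p[:,2]<z1)
    q=p[m]
    if len(q)<5: print(name,"none",len(q));return
    c,s,a=cv2.minAreaRect((q[:,:2]*1000).astype(np.float32)); print(name,len(q),np.round(c,1),np.round(s,1),round(a,1),"z",np.round(np.median(q[:,2]),4))
rect("batten top",(.34,.42,.24,.32),.235,.28)
rect("stand top",(.3,.46,.22,.38),.066,.084)
rect("mat",(.40,.58,-.2,.16),.003,.02)
rect("saw base",(.3,.52,-.52,-.18),.0105,.022)
rect("fence",(.3,.52,-.52,-.18),.036,.06)
rect("carton",(.5,.62,-.33,-.19),.045,.07)
rect("tape",(.34,.42,.03,.14),.06,.09)
q=p[(p[:,0]>.3)&(p[:,0]<.52)&(p[:,1]>-.52)&(p[:,1]<-.18)&(p[:,2]>.036)]
print(np.histogram2d(q[:,0],q[:,1],bins=[np.arange(.32,.5,.015),np.arange(-.5,-.18,.02)])[0].astype(int))
E
python3 b.py
```

```text
batten top 308 [383.1 280.6] [31.  30.1] 83.8 z 0.2541
stand top 1926 [364.7 308.9] [134.4 143.4] 83.5 z 0.0745
mat 5743 [489.9 -20.6] [179.6 358. ] 0.1 z 0.0054
saw base 5555 [ 408.4 -343.8] [125.1 299.3] 15.2 z 0.0151
fence 1241 [ 405.4 -345.9] [113.8 285.9] 15.4 z 0.0429
carton 1057 [ 556.6 -262.9] [61.2 91.7] 1.2 z 0.0547
tape 481 [381.7  83.7] [35.6 70.2] 13.3 z 0.0686
[[ 0  0  0  0  0  0  0  0  0  0 15 37 61 58  3]
 [ 0  0  0  0  0  0  0  0  0 17 60 59 44 25  3]
 [ 0  0  0  0  0  0  0  0  0  4 28  5  0  0  0]
 [ 0  0 17 41 29  0  0  0  0  0  0  0  0  0  0]
 [31 52 63 57 29  0  0  0  0  0  0  0  0  0  0]
 [42 45 25  3  0  0  0  0  0  0  0  0  0  0  0]
 [26 40  0  0  0  0  0  0  0  0  0  0  0  0  0]
 [15 53  0  0  0  0  0  0  0  0  0  0  0  0  0]
 [ 2 57  3  0  0  0  0  0  0  0  0  0  0  0  0]
 [ 0 49 17  0  0  0  0  0  0  0  0  0  0  0  0]
 [ 0 35 27  0  0  0  0  0  0  0  0  0  0  0  0]]
```

The top view shows the big batten in the stand near (182,272) and the two smaller look-alikes at (165,232) and (200,233). The mat is around (336,238), slightly tilted. The board is at (478,270), with its fence on the robot side and its end stop at the right end near (535,245). The scene view agrees, with the tall batten at (260,268) and the dowels on its camera side.

Request:
step_arm:
  rows:
    - [[0,0,-60],0]
    - [[60,-55,-117],-10]
    - [[412,-377,-117],-67]
    - [[412,-377,-117],-67]
    - [[412,-377,-117],-67]
    - [[412,-377,-117],-67]
    - [[412,-377,-117],-67]
    - [[412,-377,-117],-67]
    - [[412,-377,-117],-67]
    - [[412,-377,-117],-67]
    - [[412,-377,-117],-67]
    - [[412,-377,-117],-67]
  claw: -1

```text
clock: 2.2
eef_pos: [0.4299, 0.0002, 0.4207]
tool_rot: [0.745, 0.667, -0.0, -0.0]
ft_force: [0.7, -0.1, 0.1]
grip_width: 0.0856
grasp_force: 0.0
```

```bash
cat > c.py <<'E'
from h import *
P=bot.camera_params("wrist"); im,d=bot.camera("wrist"); print("wristcam",np.round(P["pose"],3).tolist())
for n in("mat_top","tape_measure"):
    for r in bot.trace(n,"wrist")[:2]:
        p=world("wrist",d,r["pixels"],P);c,s,a=cv2.minAreaRect((p[:,:2]*1000).astype(np.float32))
        print("wrist",n,r["score"],np.round(c),np.round(s),round(a,1),np.median(p[:,2]),np.round(r["uv"]))
# whole-mat fit from the first top view by colour
im=np.load("top.npy");d=np.load("top_d.npy")
h=cv2.cvtColor(im,cv2.COLOR_RGB2HSV)
m=np.zeros(d.shape,np.uint8);m[200:278,260:412]=1
m&=((h[...,1]>90)&(h[...,2]>120)).astype(np.uint8); m=cv2.morphologyEx(m,cv2.MORPH_OPEN,np.ones((5,5)))
cs=max(cv2.findContours(m,0,1)[0],key=cv2.contourArea);mm=np.zeros_like(m);cv2.drawContours(mm,[cs],-1,1,-1)
p=world("top",d,mm>0);p=p[p[:,2]<.02];c,s,a=cv2.minAreaRect((p[:,:2]*1000).astype(np.float32));print("mat top",np.round(c),np.round(s),a,np.median(p[:,2]))
# batten and stand from the scene and top views
for c in("scene","top"):
    d=np.load(c+"_d.npy");p=world(c,d,np.ones_like(d,bool))
    q=p[(abs(p[:,0]-.383)<.035)&(abs(p[:,1]-.281)<.035)]
    print(c,"batten top z",np.percentile(q[q[:,2]>.23,2],[50,90,98]).round(4),"stand/other z>60",np.median(q[(q[:,2]>.06)&(q[:,2]<.09),2]).round(4))
    for lo in(.10,.15,.20):
        s=q[(q[:,2]>lo)&(q[:,2]<lo+.03)];print(lo,np.round(np.percentile(s,[2,98],axis=0)[:,:2],4).tolist(),len(s))
d=np.load("top_d.npy");p=world("top",d,np.ones_like(d,bool))
s=p[(p[:,0]>.32)&(p[:,0]<.45)&(p[:,1]>.225)&(p[:,1]<.375)&(abs(p[:,2]-.075)<.005)];c,sz,a=cv2.minAreaRect((s[:,:2]*1000).astype(np.float32));print("stand",np.round(c),np.round(sz),a)
E
python3 c.py
```

```text
wristcam [[0.994, 0.105, 0.036, 0.438], [-0.111, 0.943, 0.315, 0.081], [-0.001, -0.317, 0.948, 0.49], [0.0, 0.0, 0.0, 1.0]]
wrist mat_top 0.69 [489. -20.] [122. 323.] 7.4 0.004319819719844742 [370. 172.]
wrist tape_measure 0.62 [383.  80.] [36. 86.] 12.8 0.06750660281914433 [278. 118.]
mat top [490. -19.] [120. 319.] 7.573715686798096 0.004800832640759145
scene batten top z [0.247  0.2546 0.2553] stand/other z>60 0.0747
0.1 [[0.3654, 0.269], [0.3954, 0.2976]] 301
0.15 [[0.3653, 0.2691], [0.3961, 0.2977]] 328
0.2 [[0.3654, 0.2692], [0.3964, 0.2979]] 349
top batten top z [0.2539 0.2565 0.2578] stand/other z>60 0.0744
0.1 [[0.3669, 0.264], [0.3948, 0.2922]] 60
0.15 [[0.367, 0.2642], [0.3947, 0.2911]] 68
0.2 [[0.3673, 0.264], [0.3951, 0.2894]] 75
stand [375. 305.] [129. 122.] 83.5904769897461
```

Request:
step_arm:
  rows:
    - [[60,-17,0],0]
    - [[120,-35,0],0]
    - [[180,-52,0],0]
    - [[235,-68,0],0]
    - [[274,-79,0],0]
    - [[274,-79,0],0]
    - [[274,-79,40],0]
    - [[274,-79,80],0]
    - [[274,-79,115],0]
    - [[274,-79,145],0]
    - [[274,-79,145],0]

```text
clock: 3.72
eef_pos: [0.3814, 0.278, 0.2742]
tool_rot: [0.747, 0.665, -0.003, -0.0]
ft_force: [0.1, -0.6, 1.1]
grip_width: 0.0857
grasp_force: 0.0
```

```bash
cat > d.py <<'E'
from h import *
for c in("scene","top"):
    im,d=bot.camera(c);p=world(c,d,np.ones_like(d,bool))
    q=p[(abs(p[:,0]-.382)<.035)&(abs(p[:,1]-.281)<.035)&(p[:,2]>.09)&(p[:,2]<.19)]
    if len(q): print(c,np.round(np.percentile(q,[2,98],axis=0),4).tolist())
P=bot.camera_params("wrist");im,d=bot.camera("wrist");cv2.imwrite("pics/w1.png",im[...,::-1])
o=bot.get_obs();print(o["eef_pos"],R.from_quat(o["tool_rot"]).as_matrix().round(4).tolist())
E
python3 d.py
```

```text
scene [[0.3654, 0.2695, 0.092], [0.3968, 0.2979, 0.1883]]
top [[0.3672, 0.2639, 0.0942], [0.3948, 0.2924, 0.1882]]
[0.38300558 0.28036473 0.27760172] [[0.1133, 0.9936, 0.0022], [0.9936, -0.1133, 0.0014], [0.0017, 0.002, -1.0]]
```

Request:
step_arm:
  rows:
    - [[0,0,0],0]
    - [[0,0,0],0]
    - [[0,0,0],0]
    - [[0,0,0],0]
    - [[0,0,0],0]
    - [[0,0,0],0]
  claw: 1

```text
clock: 4.62
eef_pos: [0.3823, 0.2812, 0.2765]
tool_rot: [0.745, 0.667, 0.001, 0.0]
ft_force: [0.1, 0.1, 4.0]
grip_width: 0.0295
grasp_force: 59.8
```

Request:
step_arm:
  rows:
    - [[0,0,-8],0]
    - [[0,0,-20],0]
    - [[0,0,-35],0]
    - [[0,0,-55],0]
    - [[0,0,-75],0]
    - [[0,0,-95],0]
    - [[0,0,-110],0]
    - [[0,0,-110],0]

```text
clock: 5.62
eef_pos: [0.3823, 0.2812, 0.3873]
tool_rot: [0.745, 0.667, 0.001, 0.0]
ft_force: [0.4, -0.2, -1.8]
grip_width: 0.0292
grasp_force: 59.5
```

```bash
cat > e.py <<'E'
from h import *
import sys
tx,ty,tz,yaw=map(float,sys.argv[1:5])
o=bot.get_obs();M=R.from_quat(o["tool_rot"]).as_matrix();e=np.array(o["eef_pos"])
y=np.degrees(np.arctan2(M[1,0],M[0,0]))
print("t",o["clock"],"eef",e.round(4),"yaw",round(y,2),"ft",np.round(o["ft_force"],1),"w",round(o["grip_width"],4),"F",round(o["grasp_force"],1),"tilt",np.round(M[:2,2],4))
print("delta mm",((np.array([tx,ty,tz])-e)@M*1000).round(1),"turn",round(-(yaw-y),2))
E
python3 e.py .4777 .0697 .386 97.5
python3 - <<'E'
from h import *
for c in("scene","top"):
    im,d=bot.camera(c);p=world(c,d,np.ones_like(d,bool))
    q=p[(abs(p[:,0]-.382)<.035)&(abs(p[:,1]-.281)<.035)&(p[:,2]>.09)&(p[:,2]<.35)]
    for lo in(.13,.17,.21,.25,.28):
        s=q[(q[:,2]>lo)&(q[:,2]<lo+.03)]
        if len(s)>5: print(c,lo,np.round(np.percentile(s,[2,98],axis=0)[:,:2],4).tolist())
    if len(q): print("low z",np.percentile(q[:,2],[.5,2,5]).round(4),np.percentile(q[:,2],[95,99]))
E
```

```text
t 5.625 eef [0.3823 0.2812 0.3873] yaw 83.61 ft [ 0.4 -0.2 -1.8] w 0.0292 F 59.5 tilt [0.002  0.0016]
delta mm [-199.6  118.4    1.2] turn -13.89
scene 0.13 [[0.3653, 0.2697], [0.3961, 0.2984]]
scene 0.17 [[0.3655, 0.2702], [0.3966, 0.2981]]
scene 0.21 [[0.3651, 0.2702], [0.3956, 0.2984]]
scene 0.25 [[0.3648, 0.2696], [0.3959, 0.2983]]
scene 0.28 [[0.3649, 0.2697], [0.3956, 0.2982]]
low z [0.1276 0.1319 0.1393] [0.34125195 0.34820288]
top 0.13 [[0.3665, 0.2644], [0.395, 0.2934]]
top 0.17 [[0.3664, 0.2641], [0.3936, 0.2905]]
top 0.21 [[0.3661, 0.2638], [0.3944, 0.2908]]
top 0.25 [[0.3661, 0.2646], [0.3937, 0.2845]]
top 0.28 [[0.3658, 0.2646], [0.3939, 0.2748]]
low z [0.1283 0.1333 0.142 ] [0.34275682 0.34859745]
```

Request:
step_arm:
  rows:
    - [[-20,12,0],-1]
    - [[-50,30,0],-3]
    - [[-85,50,0],-6]
    - [[-120,71,0],-9]
    - [[-155,92,0],-11]
    - [[-185,110,0],-13]
    - [[-200,118,0],-14]
    - [[-200,118,0],-14]
    - [[-200,118,0],-14]

```text
clock: 6.85
eef_pos: [0.4765, 0.0694, 0.3853]
tool_rot: [0.659, 0.752, -0.0, -0.001]
ft_force: [-1.5, 0.1, -1.9]
grip_width: 0.0294
grasp_force: 59.4
```

Request:
step_arm:
  rows:
    - [[0,0,20],0]
    - [[0,0,45],0]
    - [[0,0,70],0]
    - [[0,0,90],0]
    - [[0,0,105],0]
    - [[0,0,113],0]
    - [[0,0,117],0]
    - [[0,0,117],0]

```text
clock: 7.85
eef_pos: [0.477, 0.0693, 0.2691]
tool_rot: [0.658, 0.753, 0.0, 0.0]
ft_force: [-0.1, -0.1, -1.5]
grip_width: 0.0291
grasp_force: 59.5
```

```bash
cat > f.py <<'E'
from h import *
import sys
cx,cy=map(float,sys.argv[1:3])
for c in("scene","top"):
    im,d=bot.camera(c);p=world(c,d,np.ones_like(d,bool))
    q=p[(abs(p[:,0]-cx)<.04)&(abs(p[:,1]-cy)<.04)&(p[:,2]>-.01)&(p[:,2]<.26)]
    for lo in(.02,.08,.14,.2,.235):
        s=q[(q[:,2]>lo)&(q[:,2]<lo+.03)]
        if len(s)>5: print(c,lo,len(s),np.round(np.percentile(s,[2,98],axis=0)[:,:2],4).tolist())
    b=q[q[:,2]<.012]; print("mat z",np.median(b[:,2]).round(4),"top z",np.percentile(q[:,2],[98]))
cv2.imwrite(f"pics/{sys.argv[3]}.png",bot.camera("scene")[0][...,::-1])
E
python3 f.py .4777 .0697 s1; python3 e.py .4777 .0697 .27 97.5
```

```text
scene 0.02 180 [[0.4594, 0.0566], [0.4859, 0.0868]]
scene 0.08 206 [[0.4588, 0.0527], [0.488, 0.0872]]
scene 0.14 217 [[0.4586, 0.0535], [0.4869, 0.0872]]
scene 0.2 292 [[0.4473, 0.061], [0.5006, 0.0867]]
scene 0.235 323 [[0.4445, 0.0569], [0.5157, 0.0879]]
mat z 0.0045 top z [0.2548624]
t 7.95 eef [0.4773 0.0692 0.2695] yaw 97.61 ft [-0.2 -0.7 -1.3] w 0.0294 F 59.5 tilt [0.0011 0.0002]
delta mm [ 0.4  0.5 -0.5] turn 0.11
  return _methods._mean(a, axis=axis, dtype=dtype,
  ret = ret.dtype.type(ret / rcount)
Traceback (most recent call last):
  File "f.py", line 10, in <module>
    b=q[q[:,2]<.012]; print("mat z",np.median(b[:,2]).round(4),"top z",np.percentile(q[:,2],[98]))
                                                                       ~~~~~~~~~~~~~^^^^^^^^^^^^^
IndexError: index -1 is out of bounds for axis 0 with size 0
```

Request:
step_arm:
  rows:
    - [[0,0,1],0]
    - [[0,0,2],0]
    - [[0,0,2],0]
    - [[0,0,2],0]

```text
clock: 8.45
eef_pos: [0.477, 0.069, 0.2669]
tool_rot: [0.659, 0.752, 0.0, 0.0]
ft_force: [-0.4, -0.4, -1.2]
grip_width: 0.0292
grasp_force: 59.5
```

Request:
step_arm:
  rows:
    - [[0,0,0.5],0]
    - [[0,0,1],0]
    - [[0,0,1],0]

```text
clock: 8.82
eef_pos: [0.4771, 0.0691, 0.2664]
tool_rot: [0.659, 0.752, 0.0, 0.0]
ft_force: [-0.7, -0.5, 2.6]
grip_width: 0.0294
grasp_force: 60.1
```

Request:
step_arm:
  rows:
    - [[0,0,0.5],0]
    - [[0,0,0.5],0]

```text
clock: 9.07
eef_pos: [0.4771, 0.0691, 0.2664]
tool_rot: [0.659, 0.752, 0.0, 0.0]
ft_force: [-1.5, -0.3, 7.1]
grip_width: 0.029
grasp_force: 60.6
```

Request:
step_arm:
  rows:
    - [[0,0,0],0]
    - [[0,0,0],0]
    - [[0,0,0],0]
    - [[0,0,0],0]
    - [[0,0,0],0]
    - [[0,0,0],0]
    - [[0,0,0],0]
    - [[0,0,0],0]
  claw: -1

```text
clock: 10.07
eef_pos: [0.477, 0.0691, 0.2654]
tool_rot: [0.659, 0.752, -0.0, -0.0]
ft_force: [0.4, 0.2, 0.3]
grip_width: 0.0854
grasp_force: 0.0
```

```bash
sed -i 's/    b=q.*/    print(len(q))/' f.py; python3 f.py .4777 .0697 s1; python3 e.py .4777 .0697 .27 97.5
```

```text
scene 0.02 185 [[0.4603, 0.0565], [0.4897, 0.0869]]
scene 0.08 197 [[0.4599, 0.0567], [0.489, 0.0867]]
scene 0.14 210 [[0.4599, 0.0563], [0.4873, 0.0869]]
scene 0.2 255 [[0.4601, 0.0534], [0.5172, 0.0865]]
scene 0.235 157 [[0.4596, 0.0552], [0.517, 0.0877]]
2054
0
t 10.225 eef [0.477  0.0691 0.2654] yaw 97.6 ft [ 0.   0.1 -0.6] w 0.0855 F 0.0 tilt [ 0. -0.]
delta mm [ 0.5  0.8 -4.6] turn 0.1
```

View pics/s1.png

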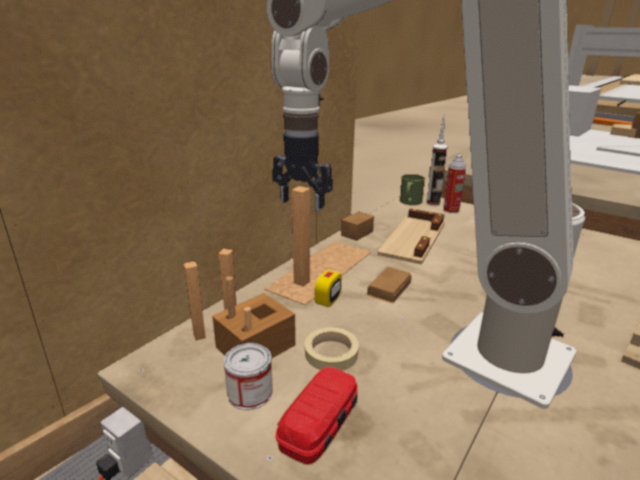

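The scene picture shows the batten standing by itself on the mat, from (302,190) down to (302,285), with the open gripper above it and nothing touching it. Next I raise the gripper, close it, go round to the +y side and lower it.

Request:
step_arm:
  rows:
    - [[0,0,-30],0]
    - [[0,0,-60],0]
    - [[0,0,-90],0]
    - [[0,0,-90],0]
    - [[30,0,-90],0]
    - [[60,0,-90],0]
    - [[80,0,-90],0]
    - [[80,0,-90],0]

```text
clock: 11.22
eef_pos: [0.4658, 0.1492, 0.354]
tool_rot: [0.658, 0.753, -0.001, -0.001]
ft_force: [-0.7, 0.3, -0.4]
grip_width: 0.0853
grasp_force: 0.0
```

Request:
step_arm:
  rows:
    - [[0,0,0],0]
    - [[0,0,0],0]
    - [[0,0,25],0]
    - [[0,0,50],0]
    - [[0,0,72],0]
    - [[0,0,72],0]
    - [[0,0,72],0]
  claw: 1

```text
clock: 12.1
eef_pos: [0.4668, 0.1481, 0.2843]
tool_rot: [0.659, 0.752, 0.0, 0.0]
ft_force: [-0.2, 0.3, -0.3]
grip_width: 0.0002
grasp_force: 0.0
```

```bash
python3 e.py .4770 .0691 .283 97.6; python3 f.py .4777 .0697 s2 | grep -v "0.2[0-9]* "
```

```text
t 12.1 eef [0.4668 0.1481 0.2843] yaw 97.56 ft [-0.2  0.3 -0.3] w 0.0002 F 0.0 tilt [0.0011 0.0003]
delta mm [-79.6  -0.3   1.3] turn -0.04
scene 0.02 182 [[0.4604, 0.0568], [0.4901, 0.0874]]
scene 0.08 195 [[0.46, 0.0551], [0.4884, 0.087]]
scene 0.14 213 [[0.4606, 0.056], [0.4899, 0.0866]]
1969
top 0.02 27 [[0.462, 0.0538], [0.4723, 0.08]]
top 0.08 34 [[0.4616, 0.0533], [0.4711, 0.0809]]
top 0.14 44 [[0.4621, 0.054], [0.4818, 0.0808]]
1329
```

Request:
step_arm:
  rows:
    - [[-20,0,0],0]
    - [[-40,0,0],0]
    - [[-50,0,0],0]
    - [[-58,0,0],0]
    - [[-66,0,0],0]
    - [[-74,0,0],0]
    - [[-82,0,0],0]
    - [[-90,0,0],0]
    - [[-90,0,0],0]
    - [[-70,0,0],0]
    - [[-50,0,0],0]
    - [[-50,0,0],0]

```text
clock: 13.75
eef_pos: [0.4728, 0.0998, 0.2834]
tool_rot: [0.658, 0.753, 0.0, -0.0]
ft_force: [-0.2, -1.2, 0.5]
grip_width: 0.0
grasp_force: 0.0
```

```bash
cat > g.py <<'E'
from h import *
import sys
print(bot.get_obs()["clock"])
for c in("scene","top"):
    im,d=bot.camera(c);cv2.imwrite(f"pics/{sys.argv[1]}_{c}.png",im[...,::-1]);p=world(c,d,np.ones_like(d,bool))
    s=p[(p[:,0]>.42)&(p[:,0]<.57)&(p[:,1]>-.22)&(p[:,1]<.16)&(p[:,2]>.029)&(p[:,2]<.045)]
    if len(s)>20:
        k,z,a=cv2.minAreaRect((s[:,:2]*1000).astype(np.float32)); print(c,len(s),np.round(k,1),np.round(z,1),round(a,2),np.median(s[:,2]).round(4))
E
python3 g.py g1
```

```text
13.75
scene 593 [501.3 -94.8] [ 63.  277.5] 15.83 0.0343
top 1379 [501.9 -95.8] [ 61.6 270.2] 15.49 0.0348
```

View pics/g1_top.png

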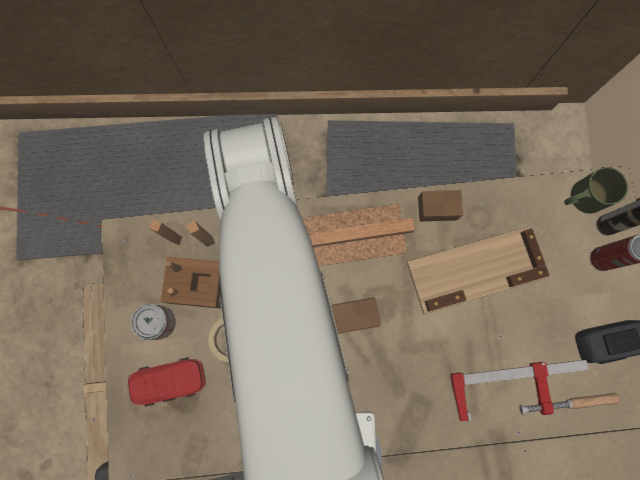

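```bash
cat > k.py <<'E'
from h import *
import sys
im,d=bot.camera("top")
for r in bot.trace("batten_mid","top")[:4]:
    if r["score"]<.2: continue
    p=world("top",d,r["pixels"]);p=p[p[:,2]>.026]
    if len(p)<30: continue
    k,z,a=cv2.minAreaRect((p[:,:2]*1000).astype(np.float32));C=p[:,:2].mean(0);w=np.linalg.svd(p[:,:2]-C,full_matrices=False)[2][0]
    print(round(r["score"],2),len(p),np.round(k,1),np.round(z,1),round(a,2),"pca yaw",np.degrees(np.arctan2(w[1],w[0])).round(2),"z",np.median(p[:,2]).round(4),np.round(r["uv"]))
E
python3 k.py; python3 e.py .4950 -.078 .2 97.6
```

```text
0.65 298 [486.9 276.9] [21.5 20.9] 25.41 pca yaw 161.45 z 0.1255 [200. 234.]
0.58 1370 [483.5 -60.1] [120.4 273.8] 31.74 pca yaw 97.75 z 0.0348 [362. 232.]
t 13.95 eef [0.4731 0.0984 0.2834] yaw 97.58 ft [-0.3 -0.1  0.3] w 0.0006 F 0.0 tilt [-0.     -0.0002]
delta mm [-177.7   -1.5   83.4] turn -0.02
```

The top view shows the batten lying flat along the mat, from about (312,238) to (413,224). Its far end overhangs the mat slightly, and the arm hides the near end. I'll move above it and measure with the wrist camera.

Request:
step_arm:
  rows:
    - [[0,0,-20],0]
    - [[-40,0,-40],0]
    - [[-90,0,-40],0]
    - [[-140,0,-40],0]
    - [[-180,0,-40],0]
    - [[-180,0,-40],0]
    - [[-180,0,-40],0]
  claw: -1

```text
clock: 14.82
eef_pos: [0.4966, -0.0799, 0.3233]
tool_rot: [0.659, 0.752, 0.0, -0.0]
ft_force: [-0.9, 0.6, 0.3]
grip_width: 0.0852
grasp_force: 0.0
```

```bash
cat > w.py <<'E'
from h import *
import sys
P=bot.camera_params("wrist");im,d=bot.camera("wrist");cv2.imwrite(f"pics/{sys.argv[1]}.png",im[...,::-1])
p=world("wrist",d,np.ones_like(d,bool),P)
s=p[(p[:,0]>.42)&(p[:,0]<.57)&(p[:,1]>-.26)&(p[:,1]<.16)&(p[:,2]>.031)&(p[:,2]<.042)]
C=np.median(s[:,:2],0);w=np.linalg.svd(s[:,:2]-C,full_matrices=False)[2][0]
# keep points close to the axis, then refit
for _ in range(3):
    n=np.array([-w[1],w[0]]);s=s[abs((s[:,:2]-C)@n)<.02];C=s[:,:2].mean(0);w=np.linalg.svd(s[:,:2]-C,full_matrices=False)[2][0]
w*=np.sign(w[1]);n=np.array([w[1],-w[0]])
t=(s[:,:2]-C)@w;u=(s[:,:2]-C)@n
a,b=np.percentile(t,[.3,99.7]);e,f=np.percentile(u,[.5,99.5])
M=C+w*(a+b)/2+n*(e+f)/2
print("centre",M.round(4),"len",(b-a).round(4),"wid",(f-e).round(4),"yaw",np.degrees(np.arctan2(w[1],w[0])).round(2),"z",np.median(s[:,2]).round(4))
E
python3 w.py w2; python3 e.py .4985 -.085 .2 97.6
```

```text
centre [ 0.4994 -0.0944] len 0.2664 wid 0.0301 yaw 97.77 z 0.0343
t 14.875 eef [ 0.4966 -0.0793  0.3234] yaw 97.61 ft [ 0.3 -0.1 -0.2] w 0.085 F 0.0 tilt [-0.0003  0.0004]
delta mm [ -5.9   1.2 123.4] turn 0.01
```

View pics/w2.png

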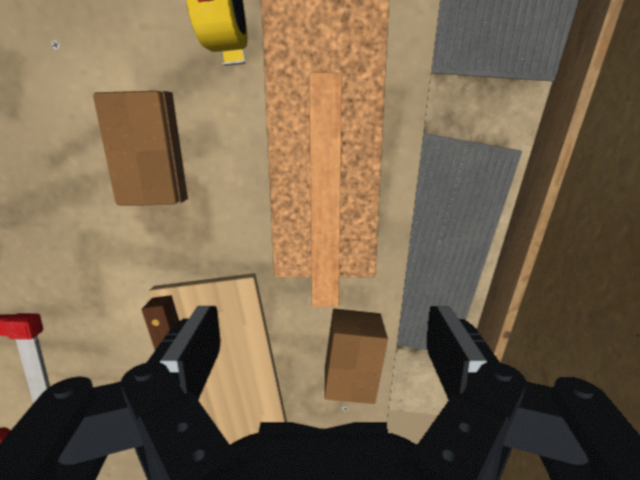

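The wrist picture shows the whole batten lying straight along the mat, with its ends at (325,72) and (325,306). The carton at (355,355) lies just past the end and spoiled the length fit, so I'll redo it.

```bash
python3 - <<'E'
from h import *
P=bot.camera_params("wrist");im,d=bot.camera("wrist")
m=np.zeros(d.shape,bool);m[50:309,300:350]=1
p=world("wrist",d,m,P);s=p[(p[:,2]>.029)&(p[:,2]<.04)]
k,z,a=cv2.minAreaRect((s[:,:2]*1000).astype(np.float32));print(k,z,a,np.median(s[:,2]))
E
python3 e.py .4985 -.085 .2 97.7; sed -i 's/^for c in.*/for c in ():/' b.py; python3 - <<'E'
# board edges from the first top view, using the fitted frame
import sys;sys.path.insert(0,'.')
from h import *
d=np.load("top_d.npy");p=world("top",d,np.ones_like(d,bool))
s=p[(p[:,0]>.3)&(p[:,0]<.52)&(p[:,1]>-.53)&(p[:,1]<-.18)]
b=s[(s[:,2]>.0105)&(s[:,2]<.022)]
k,z,a=cv2.minAreaRect((b[:,:2]*1000).astype(np.float32));A=np.radians(a);by=np.array([np.cos(A),np.sin(A)]);bx=np.array([by[1],-by[0]])
O=np.array(k)/1000;f=s[(s[:,2]>.038)&(s[:,2]<.05)]
x=(f[:,:2]-O)@bx*1e3;y=(f[:,:2]-O)@by*1e3
print("O",O,"a",a)
for lo,hi in((-150,-60),(60,110)):
    q=y[(x>lo)&(x<hi)&(y<0)];print("fence y",lo,np.percentile(q,[1,50,99]).round(1),len(q))
q=x[(y>-20)&(y<60)];print("stop x",np.percentile(q,[1,50,99]).round(1),len(q))
E
```

```text
(497.3423156738281, -79.9517593383789) (30.039628982543945, 238.8961181640625) 7.506993293762207 0.034263221972487934
t 14.925 eef [ 0.4967 -0.079   0.3234] yaw 97.66 ft [-1.2 -0.2  0.1] w 0.0854 F 0.0 tilt [-0.0002  0.0003]
delta mm [ -6.2   1.  123.4] turn -0.04
O [ 0.4083674  -0.34375574] a 15.24157428741455
fence y -150 [-59.7 -47.4 -35.4] 400
fence y 60 [-59.6 -47.7 -35.3] 241
stop x [121.6 132.1 142.7] 293
```

Request:
step_arm:
  rows:
    - [[-1,0,50],0]
    - [[-1,0,100],0]
    - [[-1,0,150],0]
    - [[-1,0,190],0]
    - [[-1,0,220],0]
    - [[-1,0,241],0]
    - [[-1,0,241],0]
    - [[-1,0,241],0]

```text
clock: 15.92
eef_pos: [0.4976, -0.0801, 0.0833]
tool_rot: [0.658, 0.753, 0.0, 0.001]
ft_force: [0.2, -0.3, -0.5]
grip_width: 0.0855
grasp_force: 0.0
```

Request:
step_arm:
  rows:
    - [[0,0,0],0]
    - [[0,0,0],0]
    - [[0,0,0],0]
    - [[0,0,0],0]
    - [[0,0,0],0]
    - [[0,0,0],0]
    - [[0,0,0],0]
  claw: 1

```text
clock: 16.8
eef_pos: [0.4977, -0.0808, 0.0832]
tool_rot: [0.659, 0.752, 0.001, 0.001]
ft_force: [-0.1, -0.1, 5.6]
grip_width: 0.0292
grasp_force: 61.5
```

Request:
step_arm:
  rows:
    - [[0,0,-10],0]
    - [[0,0,-30],0]
    - [[0,0,-55],0]
    - [[0,0,-80],0]
    - [[0,0,-100],0]
    - [[0,0,-100],0]

```text
clock: 17.55
eef_pos: [0.4977, -0.0808, 0.1838]
tool_rot: [0.659, 0.752, 0.001, 0.001]
ft_force: [-0.1, -0.3, -2.9]
grip_width: 0.0286
grasp_force: 60.7
```

Request:
step_arm:
  rows:
    - [[-25,-14,0],-1]
    - [[-60,-33,0],-2]
    - [[-100,-56,0],-4]
    - [[-140,-78,0],-5]
    - [[-180,-100,0],-6]
    - [[-215,-120,0],-7]
    - [[-240,-133,0],-7.6]
    - [[-245,-136,0],-7.6]
    - [[-245,-136,0],-7.6]
    - [[-245,-136,0],-7.6]

```text
clock: 18.8
eef_pos: [0.3947, -0.3403, 0.1819]
tool_rot: [0.607, 0.795, 0.0, -0.001]
ft_force: [-0.6, -0.3, -2.1]
grip_width: 0.0289
grasp_force: 60.6
```

```bash
python3 e.py .3952 -.3412 .1 105.24; cat > m.py <<'E'
from h import *
import sys
z0,z1=map(float,sys.argv[2:4])
O=np.array([.40837,-.34376]);A=np.radians(15.24);by=np.array([np.cos(A),np.sin(A)]);bx=np.array([by[1],-by[0]])
for c in("top","scene","wrist"):
    P=bot.camera_params(c);im,d=bot.camera(c)
    if c in("top","wrist"): cv2.imwrite(f"pics/{sys.argv[1]}_{c}.png",im[...,::-1])
    p=world(c,d,np.ones_like(d,bool),P);q=np.c_[(p[:,:2]-O)@bx,(p[:,:2]-O)@by,p[:,2]]*1e3
    for nm,sg in(("-x half",-1),("+x half",1)):
        s=q[(q[:,0]*sg>45)&(q[:,0]*sg<150)&(abs(q[:,1]+15)<24)&(q[:,2]>z0)&(q[:,2]<z1)]
        if len(s)>30: print(c,nm,len(s),"x",np.percentile(s[:,0],[.5,99.5]).round(1),"y",np.percentile(s[:,1],[1,50,99]).round(1),"z",np.median(s[:,2]).round(1))
E
python3 m.py m1 125 150
```

```text
t 18.8 eef [ 0.3947 -0.3403  0.1819] yaw 105.27 ft [-0.6 -0.3 -2.1] w 0.0289 F 60.6 tilt [-0.0008  0.0012]
delta mm [-1.1  0.3 81.9] turn 0.03
top -x half 585 x [-127.4  -45.4] y [-27.3 -12.6   2.1] z 134.0
scene -x half 171 x [-132.2  -45.6] y [-28.6 -15.3   0.4] z 133.5
wrist -x half 23422 x [-119.3  -45.5] y [-27.4 -12.7   1.8] z 133.4
```

Request:
step_arm:
  rows:
    - [[0,0,20],0]
    - [[0,0,42],0]
    - [[0,0,60],0]
    - [[0,0,73],0]
    - [[0,0,81],0]
    - [[0,0,85],0]
    - [[0,0,85],0]

```text
clock: 19.82
eef_pos: [0.3947, -0.3415, 0.0975]
tool_rot: [0.607, 0.794, 0.0, 0.0]
ft_force: [-0.2, 0.5, -1.8]
grip_width: 0.0292
grasp_force: 60.6
```

Request:
step_arm:
  rows:
    - [[0,0,1],0]
    - [[0,0,2],0]
    - [[0,0,2],0]
    - [[0,0,2],0]

```text
clock: 20.32
eef_pos: [0.3946, -0.3415, 0.0955]
tool_rot: [0.607, 0.794, -0.0, 0.0]
ft_force: [-0.3, 0.3, -1.6]
grip_width: 0.0288
grasp_force: 60.6
```

Request:
step_arm:
  rows:
    - [[0,-2,1],0]
    - [[0,-4,1],0]
    - [[0,-6,1],0]
    - [[0,-6,1],0]

```text
clock: 20.82
eef_pos: [0.3885, -0.3431, 0.0944]
tool_rot: [0.607, 0.794, -0.0, -0.0]
ft_force: [-0.9, -0.4, -2.1]
grip_width: 0.029
grasp_force: 60.6
```

Request:
step_arm:
  rows:
    - [[0,-0.5,0],0]
    - [[0,-1,0],0]
    - [[0,-1,0],0]

```text
clock: 21.2
eef_pos: [0.3879, -0.3433, 0.0944]
tool_rot: [0.607, 0.794, 0.0, 0.0]
ft_force: [-0.2, -0.3, -1.6]
grip_width: 0.0288
grasp_force: 60.6
```

Request:
step_arm:
  rows:
    - [[0,-0.5,0],0]
    - [[0,-1,0],0]
    - [[0,-1,0],0]

```text
clock: 21.58
eef_pos: [0.3875, -0.3434, 0.0945]
tool_rot: [0.607, 0.795, 0.001, 0.0]
ft_force: [3.5, 1.8, -3.0]
grip_width: 0.0291
grasp_force: 60.4
```

Request:
step_arm:
  rows:
    - [[-2,0,0],0]
    - [[-4,0,0],0]
    - [[-6,0,0],0]
    - [[-7,0,0],0]
    - [[-7,0,0],0]

```text
clock: 22.2
eef_pos: [0.3893, -0.3497, 0.0944]
tool_rot: [0.607, 0.795, 0.001, 0.0]
ft_force: [4.4, 2.3, -2.4]
grip_width: 0.0289
grasp_force: 60.6
```

Request:
step_arm:
  rows:
    - [[-0.5,0,0],0]
    - [[-1,0,0],0]
    - [[-1,0,0],0]

```text
clock: 22.58
eef_pos: [0.3895, -0.3506, 0.0944]
tool_rot: [0.607, 0.795, 0.001, -0.0]
ft_force: [4.2, 3.9, -2.0]
grip_width: 0.0292
grasp_force: 60.6
```

Request:
step_arm:
  rows:
    - [[-0.5,0,0],0]
    - [[-1,0,0],0]
    - [[-1,0,0],0]

```text
clock: 22.95
eef_pos: [0.3897, -0.3515, 0.0944]
tool_rot: [0.607, 0.795, 0.001, -0.0]
ft_force: [3.4, 3.3, -1.9]
grip_width: 0.0289
grasp_force: 60.6
```

```bash
python3 e.py .3896 -.3509 .0932 105.24; python3 m.py m2 36 54
```

```text
t 22.95 eef [ 0.3897 -0.3515  0.0944] yaw 105.25 ft [ 3.4  3.3 -1.9] w 0.0289 F 60.6 tilt [0.0011 0.0018]
delta mm [0.6 0.  1.2] turn 0.01
top -x half 512 x [-137.7  -45.6] y [-38.7 -22.5  -5.6] z 46.1
scene -x half 171 x [-141.7  -45.6] y [-38.4 -23.4  -6.9] z 45.7
scene +x half 55 x [ 46.8 139.7] y [-38.2 -15.3   6.5] z 44.8
wrist -x half 23196 x [-110.1  -45.5] y [-38.6 -21.9  -6. ] z 45.5
```

Request:
step_arm:
  rows:
    - [[-0.5,0,0],0]
    - [[-1,0,0],0]
    - [[-1,0,0],0]

```text
clock: 23.48
eef_pos: [0.3899, -0.3521, 0.0944]
tool_rot: [0.607, 0.795, 0.001, -0.0]
ft_force: [3.7, 5.0, -1.1]
grip_width: 0.0286
grasp_force: 60.7
```

Request:
step_arm:
  rows:
    - [[-0.5,0,0],0]
    - [[-1,0,0],0]
    - [[-1,0,0],0]

```text
clock: 23.85
eef_pos: [0.3899, -0.3522, 0.0944]
tool_rot: [0.607, 0.795, 0.002, -0.001]
ft_force: [3.5, 7.5, 1.1]
grip_width: 0.0292
grasp_force: 61.0
```

Request:
step_arm:
  rows:
    - [[0,0,0.5],0]
    - [[0,0,1],0]
    - [[0,0,1],0]

```text
clock: 24.22
eef_pos: [0.3899, -0.3522, 0.0937]
tool_rot: [0.607, 0.795, 0.002, -0.001]
ft_force: [2.9, 8.8, 3.0]
grip_width: 0.0287
grasp_force: 61.3
```

Request:
step_arm:
  rows:
    - [[0,0,0.5],0]
    - [[0,0,1],0]
    - [[0,0,1],0]

```text
clock: 24.6
eef_pos: [0.3899, -0.3522, 0.0932]
tool_rot: [0.607, 0.795, 0.002, -0.001]
ft_force: [1.0, 9.1, 6.5]
grip_width: 0.0288
grasp_force: 61.8
```

Request:
step_arm:
  rows:
    - [[0,0,0],0]
    - [[0,0,0],0]
    - [[0,0,0],0]
    - [[0,0,0],0]
    - [[0,0,0],0]
    - [[0,0,0],0]
    - [[0,0,0],0]
  claw: -1

```text
clock: 25.48
eef_pos: [0.3897, -0.3542, 0.0924]
tool_rot: [0.607, 0.794, -0.0, -0.0]
ft_force: [0.1, 0.0, 0.0]
grip_width: 0.0854
grasp_force: 0.0
```

Request:
step_arm:
  rows:
    - [[0,0,-30],0]
    - [[0,0,-70],0]
    - [[0,0,-120],0]
    - [[0,0,-170],0]
    - [[0,0,-220],0]
    - [[0,0,-220],0]
    - [[0,0,-220],0]

```text
clock: 26.35
eef_pos: [0.3895, -0.354, 0.312]
tool_rot: [0.607, 0.794, -0.0, -0.0]
ft_force: [0.5, -1.2, -0.0]
grip_width: 0.0855
grasp_force: 0.0
```

```bash
sed -i 's/abs(q\[:,1\]+15)<24/abs(q[:,1]+8)<26/' m.py; python3 m.py m3 44.2 54; python3 k.py
```

```text
top -x half 263 x [-116.6  -45.5] y [-33.6 -20.8  -5.8] z 46.0
top +x half 201 x [ 46.4 101.5] y [-33.6 -19.6  -6.1] z 46.4
scene -x half 79 x [-119.4  -46.5] y [-33.6 -21.2  -7.5] z 45.1
scene +x half 70 x [ 45.7 134.7] y [-33.9 -20.6  14.2] z 45.0
wrist -x half 1390 x [-116.2  -45.8] y [-33.8 -20.3  -6.6] z 44.7
wrist +x half 1084 x [ 45.6 128. ] y [-33.8 -20.4  -6.8] z 44.7
0.77 334 [492.2 354.4] [23.  20.7] 68.88 pca yaw -62.69 z 0.1269 [165. 232.]
0.74 1330 [ 386.4 -341.4] [ 31.7 218.6] 15.6 pca yaw -74.55 z 0.0449 [479. 280.]
0.59 295 [486.4 276.8] [21.2 20.4] 25.47 pca yaw 160.35 z 0.1295 [198. 232.]
```

View pics/m3_wrist.png

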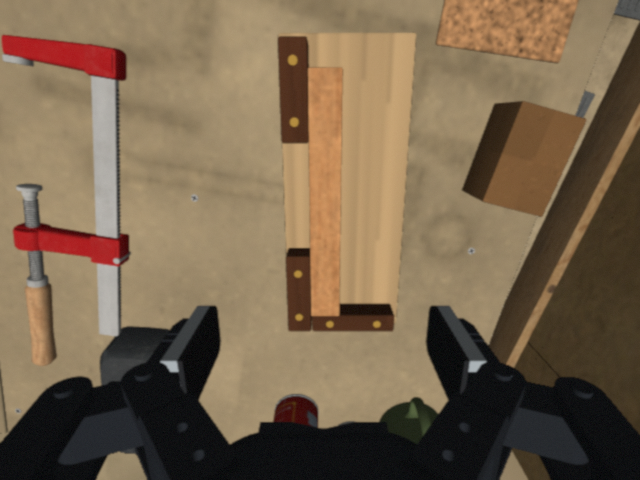

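The wrist view shows the batten from (325,68) to (325,316), tight against both fence pieces and touching the end stop. The measured centre line is at board y ≈ -20 mm, and the free end is at about -117 mm. That matches the seat, so I'm handing in.

```bash
python3 -c "
from workcell import bot
print(bot.job_done())"
```

```text
the job is handed in; nothing more can be done
None
```

The batten lies flat on the sawing board, snug against the fence and end stop and let go, and the job was handed in after about 26 s of the 61 s allowed; the hand-in gave no verdict.

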